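# Spin cherry tomatoes dry in a pump salad spinner and stop it at the spout

## Robot

A 6-joint arm with a two-finger parallel gripper is mounted at the origin on the work surface. World frame = base frame: x ahead of the robot, y to its left, z up, the work surface at z = 0. Lengths are in m, angles in degrees, forces in N, time in s.
With the tool pointing down it reaches from about 0.4 to 0.825 m from the base axis. Payload 7 kg.
Tool frame: the origin (TCP) lies midway between the tips of the shut fingers; the grasp point (between the pads) lies 19 mm behind it; z points along the fingers, y is the direction in which the jaws open and shut (so a half turn about z gives the same grasp; the last joint's range is limited). The gripper opens to 88 mm and grips with 3 to 60 N. Pads are 19 mm wide; open, the fingers measure 130 mm over their backs; the gripper's body (78 mm by 193 mm) begins 47 mm behind the grasp point.
Start: joints at [16.507, 20.546, 0.682, 0, -70.136, -16.507], TCP at [0.675, -0, 0.227] pointing down, gripper open.
Joint ranges: [-176.03, 176.03], [-82.01, 121.73], [-58.28, 71.71], [-173.87, 95.51], [-174.79, -0.11], [-173.66, 173.66]. Speed limits (degrees/s): [136.94, 136.94, 172.46, 180, 180, 180].

## Interface

Orientations are given as [roll, pitch, yaw] about the fixed x, y, z axes, in that order (R = Rz(yaw) Ry(pitch) Rx(roll)).
In Python, from plant import r gives the robot as it stands.
- The arm moves only by the tool carry_out, never from a script. Its argument "motion" is one flat list of numbers, 7 for each row, row after row: the turn, a rotation vector about the tool's x, y, z in degrees, then the shift along the tool's x, y, z in cm, then the finger opening in cm, from 0 to 8.76. A call has 1 to 20 rows; each row shifts and turns the commanded pose from where the row before left it, along the tool's axes as they then stand; what a row does not reach is not made up. A row lasts 1/12 s, in which the tool goes at most 41.7 mm and 7.16 degrees, less where a joint would pass 70% of its speed; a pose out of reach is approached as far as the arm can. A call is refused whole if a number of a shift passes 4.17 or a number of a turn 7.16, either way. A call with a gripper value outside its range is refused whole. The fingers move at their own pace and stop on an object; "grip_force" is the grip in N (left out, the last holds). Time passes only in rows, so rows that do not move let the fingers close. It gives the time, the measured TCP pose, the force and the opening at its end, in the units of the state.
- r.get_state(): the state, without advancing time (a new reading comes with each control period).
- r.capture(name): name is "scene" or "side" or "wrist"; returns a dict with "pixels" (420x560x3 uint8, red, green, blue), "K" (3x3 intrinsics, pixels), "k1" (the pictures are not rectified: a ray, as slopes to the right and down, at radius r is drawn at 1 + k1 r^2 times it, then the intrinsics apply), "R" (3x3) and "t" (3): a world point X has camera coordinates R X + t. Camera axes: x right, y down, z forward; pixel columns grow to the right and rows downward; lengths in m; the calibration is good to about 2 mm. A picture is of the moment at which its call begins. There is no depth.
- r.close_job(): hands the job in, once; it reports no verdict.
The state is a dict: "time_s": time; "joints": joint angles; "qd": joint speeds; "joint_torque": joint torques, N m; "tcp_pos": TCP position; "eef_rot": TCP orientation; "contact_force": force on the tool from outside, world axes, zero at the start; "moment": the same for the moment, N m; "gripper_width": finger opening in m.
Only numpy, scipy, OpenCV 4.12 (cv2) and the standard library are available. Lean on these libraries where they do the work, as an engineer would, in place of code of your own. Each camera call takes 0.05 s, during which the arm holds its last target. There are 200 camera calls.

## Task

The basket of the salad spinner is full of rinsed cherry tomatoes: pump the knob in the middle of the lid so that the basket turns at 28 to 40 turns a minute and keep it in that range for 8 seconds without a break, never going above 50 turns a minute, or the tomatoes bruise. Then press the brake button to stop the basket with its pouring lip lined up with the bowl's spout (the lip wholly between the spout's cheeks), ready for tipping out. Finish with knob and brake let go, and leave the other things on the counter where they stand.

Things in the scene. Friction and masses are not known exactly. Their poses are not given: they have to be found in the camera images.
- spinner: Salad spinner, held to the counter by a non-slip foot (it cannot be moved): white bowl 256 mm in diameter and 142 mm high with a clear flat lid (top at 148 mm). Origin: centre of the underside on the counter, on the basket's upright turning axis; its x axis points to the middle of the bowl's pouring spout, which juts 40 mm out of the rim; z up.
- basket (a joint): Turning angle of the basket in rad, anticlockwise seen from above, growing without limit; it only ever turns that way. At 0 and every full turn the lip is exactly at the spout. Basket with tomatoes 0.9 kg, inertia about the axis 0.0039 kg m2 (varies by a third). It coasts with a bearing drag of 0.001 N m plus 0.0006 N m per rad/s: at 3.5 rad/s it loses about 0.8 rad/s each second.
- lip (a point): Middle of the basket's pouring lip, a 30 mm wide upturned tongue on the basket's rim, 108 mm from the turning axis, 120 mm above the counter, under the clear lid; it turns with the basket. The basket is grey and slotted, 200 mm in diameter, with three spokes to a drive plate, one of them leading to the lip, and full of cherry tomatoes.
- spout (a point): Fixed mark: point on the spout's centre line, 108 mm from the turning axis, 120 mm above the counter; the lip coincides with it when exactly lined up. The spout's cheeks stand 86 mm apart at the rim and narrow to 66 mm outwards.
- pump (a joint): Travel of the pump knob in m: 0 up, 0.035 fully down. A spring (3 N up, 5.8 N down) lifts it back. On the way down, after 2 mm of free travel, a screw with one-way clutch drives the basket at 45 rad/s per m/s of knob speed (0.078 m/s gives 3.5 rad/s) if that is faster than it already turns; slower pushes and the return stroke let it coast. At the knob the basket feels like a mass of 8 kg.
- pump_top (a point): Centre of the top face of the pump knob, a black round cap 66 mm in diameter and 14 mm thick on a stem in the middle of the lid; 209 mm above the counter when up, and moves down with the knob.
- brake (a joint): Travel of the brake button in m: 0 up, 0.010 fully down. Spring return (2 N up, 250 N/m). From 4 mm of travel a softly sprung felt shoe (185 N/m) rubs on the basket's rim 87 mm from the axis: the deeper the button, the harder it brakes, by about 2.5 rad/s each second per mm beyond 4 mm: at 7 mm about 7.5, at 10 mm about 15 (nominal load; a lighter load stops sooner).
- brake_top (a point): Centre of the top face of the brake button, a black round button 34 mm in diameter on the lid, 87 mm from the pump knob's axis, 135 degrees anticlockwise from the spout seen from above; 180 mm above the counter when up.
- oil: Green glass oil bottle, 64 mm in diameter, 230 mm high, standing; origin under its centre. Leave alone.
- mug: White mug, 82 mm in diameter, 95 mm high, standing; origin under its centre. Leave alone.
- mill: Dark wooden pepper mill, 58 mm in diameter, 174 mm high, standing; origin under its centre. Leave alone.

How it is judged (in metres and radians):
On the way, in this order (a step that is already met when the one before it is completed fails the run):
1. the basket turns at 28 to 40 turns a minute (2.93 to 4.19 rad/s) for 8 s on end (velocity of joint basket between 2.93 and 4.19 rad/s), for 8 s.
2. the brake button is pressed while the basket turns (value of joint brake above 0.0045 m and velocity of joint basket above 0.1 rad/s).
3. the basket has stopped with its lip at the spout (horizontal distance between lip and spout below 0.028 m and angular speed of basket below 0.06 rad/s), for 0.3 s.
At the end, for the whole second after the job is handed in: The basket stands still (under 0.06 rad/s) with the middle of its lip within 28 mm of the spout's centre line point (about 15 degrees either way), pump knob and brake button both back up (all of step 3 and value of joint pump below 0.003 m and value of joint brake below 0.002 m); the robot touches nothing.
It fails at once if the basket goes above 50 turns a minute (5.24 rad/s) (velocity of joint basket above 5.24 rad/s).
It fails at once if the oil bottle is moved by more than 30 mm (distance of oil from where it was at the start of the episode above 0.03 m).
It fails at once if the mug is moved by more than 30 mm (distance of mug from where it was at the start of the episode above 0.03 m).
It fails at once if the pepper mill is moved by more than 30 mm (distance of mill from where it was at the start of the episode above 0.03 m).
It also fails if it takes over 48 s, if anything falls off the work surface, if the arm or the gripper's body presses on something with over 40 N, if the wrist force passes 120 N, or if a joint passes its speed limit or range.

## Working session

There is one attempt and no reset: what is moved stays moved. The work goes in short steps, Python scripts to look and compute and a tool call to move; the robot and the scene stay as the last step left them, time stands still between calls to the robot, and variables do not carry over. Pictures are saved under pics/ and viewed, about 8 in all and at most 12, crops included, and the job is handed in when it is done.

Besides the shell and the picture viewer there is one more tool, called after ">>>" as name(argument=value, ...) on one line, values as JSON. carry_out: Moves the arm, as the interface text tells. Its arguments: {"type":"object","properties":{"motion":{"type":"array"},"grip_force":{"type":"number"}},"required":["motion"]}

```bash
ls; mkdir -p pics; python3 - <<'E'
from plant import r
import cv2,numpy as np
print(r.get_state())
ims=[]
for n in("scene","side","wrist"):
    c=r.capture(n); cv2.imwrite(f"pics/{n}0.png",c["pixels"][:,:,::-1]); np.savez(f"pics/{n}0.npz",**c)
    print(n,c["K"].tolist(),c["k1"],(-c["R"].T@c["t"]).tolist(),c["R"].tolist())
E
```

```text
pics
{'time_s': 0.0, 'joints': array([ 1.65081027e+01,  2.05894751e+01,  6.33093406e-01, -2.02439139e-02,
       -7.01349175e+01, -1.65054443e+01]), 'qd': array([ 0.01726705, -0.06236799, -0.15954077, -0.06902186, -0.01550857,
       -0.10532692]), 'joint_torque': array([-8.00930356e-04, -5.82726967e+01,  2.93058443e+01,  6.99745238e+00,
        6.93249181e-03, -2.06530804e-04]), 'tcp_pos': array([ 6.74508200e-01, -1.27547368e-05,  2.25639246e-01]), 'eef_rot': array([ 1.79907056e+02, -7.69477378e-03, -9.00042295e+01]), 'contact_force': array([-0.02073319,  0.06061627,  0.06824746]), 'moment': array([0.03849049, 0.0097811 , 0.01456608]), 'gripper_width': 0.0877213859931015}
scene [[396.39839662776234, 0.0, 280.25059100980997], [0.0, 396.39839662776234, 211.49497516186355], [0.0, 0.0, 1.0]] -0.020419772899991393 [0.8498614465785043, 0.2250851784456367, 1.2562251806807108] [[-0.6401568543879445, 0.7682363174165574, 0.0034874607351505957], [0.7239369847394038, 0.6047499773037615, -0.3319528687592867], [-0.2571272912519263, -0.20997720246099705, -0.9432895263598027]]
side [[477.3673092183146, 0.0, 282.5463901690263], [0.0, 477.3673092183146, 208.00274814883005], [0.0, 0.0, 1.0]] -0.04273316253877301 [0.3628242081892468, -0.39040463820753946, 1.4779986109474796] [[0.903158232803755, -0.42927211656162706, 0.00553682774694942], [-0.4077372876823767, -0.8617444990225889, -0.3019051550366871], [0.13437079575643412, 0.2704105551693722, -0.9533218873501094]]
wrist [[333.6511126786924, 0.0, 282.32064397746285], [0.0, 333.6511126786924, 210.40957091966357], [0.0, 0.0, 1.0]] -0.01132876518282829 [0.6747329185389298, -0.069739406060433, 0.384625332693939] [[-0.9999994581926828, 9.195193937175752e-05, 0.0010368988292052026], [0.00035670735891888924, 0.9660528876175816, 0.2583441330582002], [-0.0009779438640609502, 0.2583443629549015, -0.9660523970029914]]
```

View pics/scene0.png

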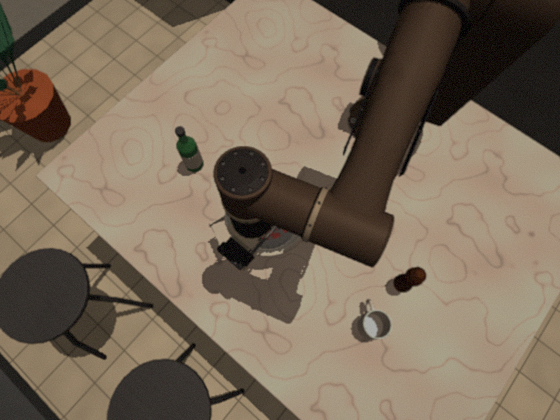

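View pics/side0.png

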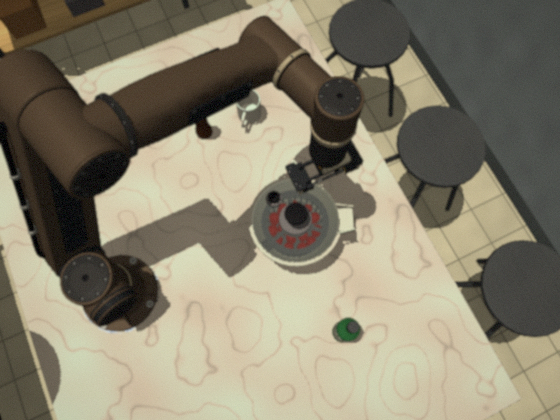

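View pics/wrist0.png

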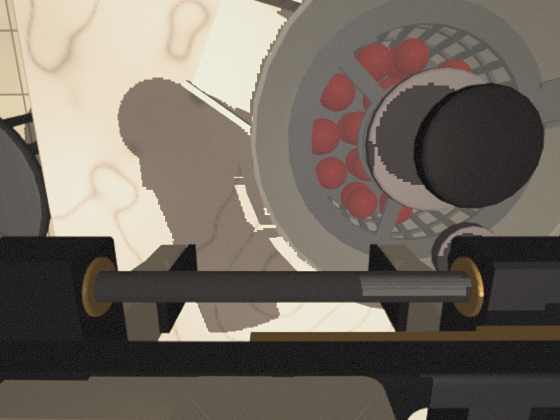

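```bash
cat > h.py <<'E'
import numpy as np,cv2
from scipy.optimize import brentq
def ray(c,u,v):
    K=c["K"];p=np.array([(u-K[0,2])/K[0,0],(v-K[1,2])/K[1,1]]);rd=np.hypot(*p);k=float(c["k1"])
    r=rd
    for _ in range(20): r=rd/(1+k*r*r)
    p=p*(r/rd if rd>0 else 1)
    return -c["R"].T@c["t"], c["R"].T@np.array([p[0],p[1],1])
def plane(c,u,v,z):
    o,d=ray(c,u,v); return o+d*(z-o[2])/d[2]
def tri(a,b):
    (o1,d1),(o2,d2)=a,b
    s=np.linalg.lstsq(np.c_[d1,-d2],o2-o1,rcond=None)[0]
    p,q=o1+s[0]*d1,o2+s[1]*d2
    return (p+q)/2,np.linalg.norm(p-q)
def proj(c,X):
    q=c["R"]@np.asarray(X,float)+c["t"];p=q[:2]/q[2];p=p*(1+float(c["k1"])*(p@p))
    return c["K"][:2,:2]@p+c["K"][:2,2]
E
python3 - <<'E'
from h import *
s=dict(np.load("pics/side0.npz"));w=dict(np.load("pics/wrist0.npz"))
def blobs(c,box,th):
    x0,y0,x1,y1=box;g=c["pixels"][y0:y1,x0:x1].max(2)
    n,l,st,ce=cv2.connectedComponentsWithStats((g<th).astype(np.uint8))
    for i in range(1,n):
        if st[i,4]>25:
            print(st[i]+[x0,y0,0,0,0],ce[i]+[x0,y0])
print("side");blobs(s,(255,180,345,255),50)
print("wrist");blobs(w,(400,70,560,222),45)
im=s["pixels"][165:275,235:365,::-1];a=cv2.resize(im,None,fx=5,fy=5,interpolation=cv2.INTER_CUBIC)
cv2.imwrite("pics/sidecrop.png",a)
for n,c,uv,z in[("side knob",s,(296,214),.209),("wrist knob",w,(480,145),.209),("side brake",s,(273,197),.18),("spout",s,(346,218),.14)]:print(n,plane(c,*uv,z))
print(tri(ray(s,296,214),ray(w,480,145)))
E
```

```text
side
[293 180  20  12 151] [303.74172185 184.68211921]
[267 191  13  12 109] [273.04587156 197.        ]
[285 203  23  23 403] [296.23076923 214.01488834]
wrist
[ 414   83  129  125 4883] [491.04915011 141.35121851]
side knob [ 0.56797161 -0.06222083  0.209     ]
wrist knob [ 0.5717104  -0.05795992  0.209     ]
side brake [0.53521932 0.01945126 0.18      ]
spout [ 0.70603282 -0.1179742   0.14      ]
(array([ 0.56864529, -0.05905059,  0.20280448]), np.float64(0.0031320313195719414))
```

View pics/sidecrop.png

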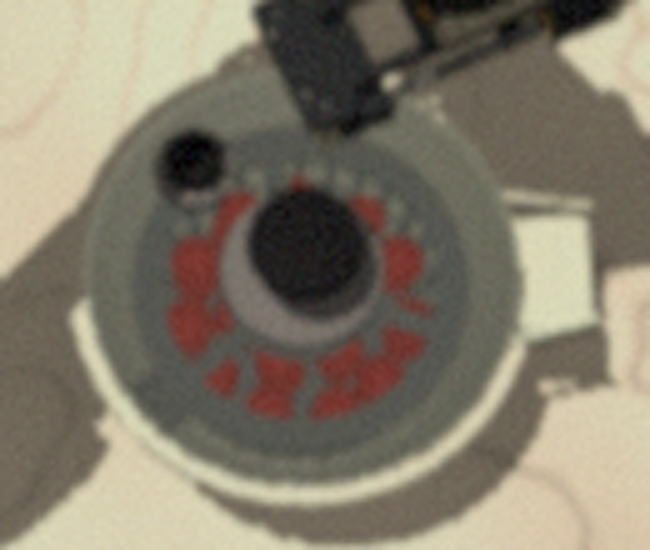

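The side crop shows the knob at about (296,214), the brake at (273,197) and the spout at (346,218). A darker tongue lies at about (267,244), lower left. Knob at about (0.570, -0.060), with its height triangulated at 0.203. Brake at (0.535, 0.020), and 88 mm from the knob, which fits the 87 mm given. Spout yaw is about -22.5° by two independent routes.

>>> carry_out(motion=[0,0,0,1.2,2.1,0,0,0,0,0,1.2,2.1,0,0,0,0,0,1.2,2.1,0,0,0,0,0,1.2,2.1,0,0,0,0,0,1.2,2.1,0,0,0,0,0,0,0,0.7,0,0,0,0,0,0,0,0,0,0,0,0,0,0,0,0,0,0,0,0,0,0], grip_force=30)

```text
time_s: 0.9
tcp_pos: [0.5706, -0.0597, 0.2195]
eef_rot: [180.0, -0.0, -90.0]
contact_force: [-0.2, 1.1, 0.0]
gripper_width: 0.0332
```

```bash
python3 - <<'E'
from plant import r
from h import *
s=r.capture("side");w=r.capture("wrist");np.savez("pics/side1.npz",**s);np.savez("pics/wrist1.npz",**w)
st=r.get_state();print(st["time_s"],st["tcp_pos"],st["eef_rot"],st["contact_force"],st["gripper_width"])
a=cv2.resize(s["pixels"][165:275,235:365,::-1],(496,420),interpolation=cv2.INTER_CUBIC)
b=cv2.resize(w["pixels"][:,:,::-1],None,fx=.53,fy=1*.53)
o=np.zeros((420,800,3),np.uint8);o[:,:496]=a;o[:b.shape[0],500:500+b.shape[1]]=b
cv2.imwrite("pics/c1.png",o)
E
```

```text
1.0 [ 0.57062521 -0.05965267  0.21937631] [ 1.79984265e+02 -8.48376556e-03 -8.99766307e+01] [-0.62287974 -0.50174643 -0.00167399] 0.024902202774733925
```

View pics/c1.png

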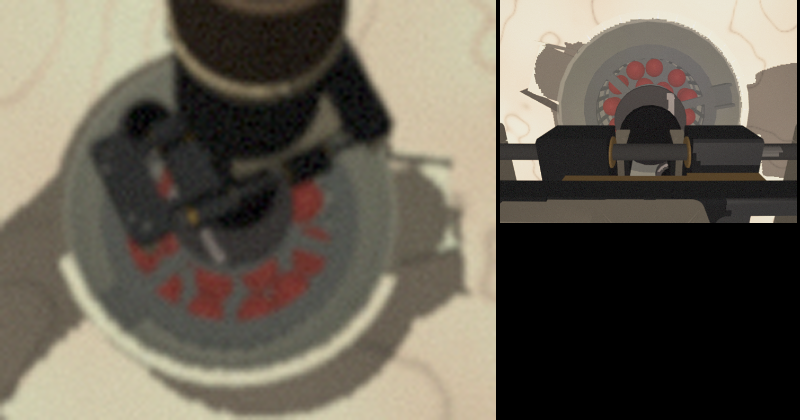

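Tool is over the knob. The lip shows as a dark patch at wrist px about (411,179) and on the side view's lower left. Next is an automatic lip-angle reader.

```bash
cat >> h.py <<'E'
C=np.array([.570,-.0605]); YAW=-22.4
def strip(c,rs=np.arange(.080,.1241,.002)):
    th=np.arange(0,360,2.)
    g=cv2.GaussianBlur(c["pixels"],(0,0),.8).astype(np.float32)
    m=np.array([[proj(c,[C[0]+q*np.cos(np.radians(t+YAW)),C[1]+q*np.sin(np.radians(t+YAW)),.12]) for t in th] for q in rs],np.float32)
    return cv2.remap(g,m[...,0],m[...,1],cv2.INTER_LINEAR,borderMode=cv2.BORDER_CONSTANT)
E
python3 - <<'E'
from h import *
rows=[]
for n in("side0","wrist0","side1","wrist1"):
    c=dict(np.load(f"pics/{n}.npz"));s=strip(c)[::-1]
    rows+=[cv2.resize(s,(720,120),interpolation=cv2.INTER_NEAREST),np.full((8,720,3),255,np.float32)]
    g=strip(c,np.arange(.102,.113,.002)).mean((0,2));print(n,g[::4].astype(int).tolist())
cv2.imwrite("pics/strips.png",np.vstack(rows)[:,:,::-1])
s=dict(np.load("pics/side1.npz"));w=dict(np.load("pics/wrist1.npz"))
for c,u,v in((s,235+125/3.815,165+300/3.815),(w,411,179)):
    p=plane(c,u,v,.12);d=p[:2]-C;print(p,np.hypot(*d),np.degrees(np.arctan2(d[1],d[0]))-YAW)
E
```

```text
side0 [100, 100, 101, 102, 102, 104, 103, 104, 78, 27, 47, 78, 104, 103, 100, 23, 12, 35, 94, 100, 99, 99, 98, 97, 98, 97, 85, 82, 84, 98, 98, 98, 97, 98, 95, 98, 97, 98, 97, 97, 96, 97, 98, 98, 99]
wrist0 [118, 120, 122, 123, 124, 125, 125, 124, 124, 123, 122, 122, 62, 38, 88, 101, 69, 25, 27, 96, 120, 121, 119, 118, 116, 117, 75, 68, 83, 113, 112, 111, 110, 42, 0, 0, 0, 0, 0, 0, 37, 114, 115, 116, 117]
side1 [96, 96, 97, 97, 53, 79, 64, 15, 38, 76, 80, 83, 44, 18, 65, 24, 11, 28, 45, 51, 75, 94, 94, 94, 95, 92, 82, 79, 79, 94, 95, 95, 93, 94, 92, 93, 94, 94, 93, 93, 91, 92, 93, 94, 95]
wrist1 [119, 121, 121, 122, 124, 27, 31, 34, 32, 47, 36, 67, 121, 119, 114, 82, 26, 68, 35, 45, 63, 64, 46, 28, 124, 124, 98, 106, 98, 119, 119, 118, 118, 117, 117, 117, 116, 117, 116, 116, 116, 117, 117, 117, 118]
[ 0.46850067 -0.08519859  0.12      ] 0.1044611659371701 -143.92359638666943
[ 0.46994467 -0.0857986   0.12      ] 0.10320410799737767 -143.4103845589067[ WARN:0@1.335] global loadsave.cpp:1063 imwrite_ Unsupported depth image for selected encoder is fallbacked to CV_8U.
```

View pics/strips.png

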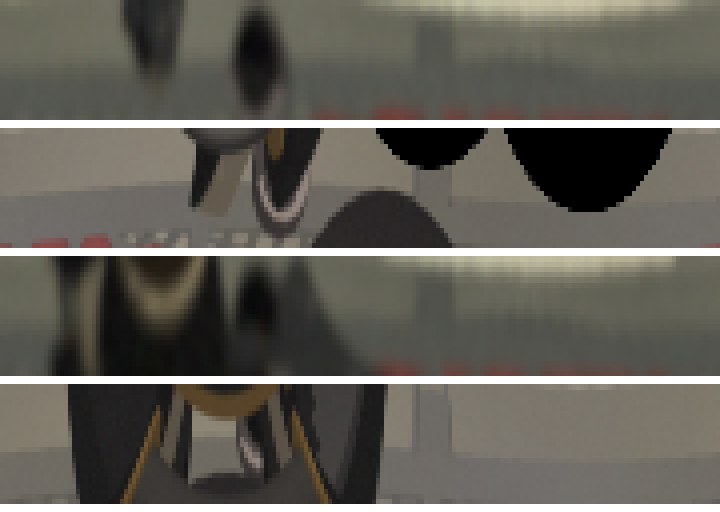

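The lip reads 216° from the spout in all four strips, so the centre and yaw are consistent. Now a gentle touch-down.

>>> carry_out(motion=[0,0,0,0,0,0,0,0,0,0,0,0,0.2,0,0,0,0,0,0,0.2,0,0,0,0,0,0,0.2,0,0,0,0,0,0,0.2,0,0,0,0,0,0,0.2,0,0,0,0,0,0,0.1,0,0,0,0,0,0,0,0])

```text
time_s: 1.67
tcp_pos: [0.57, -0.06, 0.2085]
eef_rot: [180.0, -0.0, -90.0]
contact_force: [-0.5, -0.0, 2.3]
gripper_width: 0.0001
```

>>> carry_out(motion=[0,0,0,0,0,0.3,0,0,0,0,0,0,0.45,0,0,0,0,0,0,0.6,0,0,0,0,0,0,0.65,0,0,0,0,0,0,0.65,0,0,0,0,0,0,0.6,0])

```text
time_s: 2.17
tcp_pos: [0.5702, -0.0601, 0.1767]
eef_rot: [-179.9, -0.0, -90.0]
contact_force: [-2.7, 0.6, 6.7]
gripper_width: 0.0006
```

```bash
cat >> h.py <<'E'
def lip(c,lo=190,hi=380):
    g=strip(c,np.arange(.102,.113,.002)).mean((0,2)); g=np.r_[g,g]
    k=int(lo//2);best=[]
    for i in range(k,int(hi//2)+1):
        nb=np.median(np.r_[g[i-11:i-5],g[i+6:i+12]]); best.append(1-g[i-3:i+4].mean()/nb)
    b=np.array(best);j=int(b.argmax());w=slice(max(0,j-3),j+4);wt=np.clip(b[w],0,None)
    return round(float((np.arange(len(b))[w]*wt).sum()/wt.sum()+k)*2,1),round(float(b[j]),3)
def track(r,n=2,cams=("wrist","side"),**k):
    for _ in range(n):
        for m in cams:
            t=r.get_state()["time_s"]; c=r.capture(m); print(m,round(t,3),*lip(c,**k))
    s=r.get_state();print(s["time_s"],s["tcp_pos"].round(4),s["contact_force"].round(1))
E
python3 - <<'E'
from plant import r
from h import *
track(r,3)
for n in("side0","wrist0","side1","wrist1"): print(n,lip(dict(np.load(f"pics/{n}.npz"))))
E
```

```text
wrist 2.167 299.7 0.111
side 2.217 306.2 0.153
wrist 2.267 317.9 0.127
side 2.317 325.7 0.156
wrist 2.367 335.6 0.118
side 2.417 341.8 0.159
2.4667 [ 0.5701 -0.06    0.1766] [-1.7  0.4  4.7]
side0 (216.0, 0.154)
wrist0 (nan, nan)
side1 (216.0, 0.161)
wrist1 (214.7, 0.143)h.py:29: RuntimeWarning: invalid value encountered in scalar divide
  nb=np.median(np.r_[g[i-11:i-5],g[i+6:i+12]]); best.append(1-g[i-3:i+4].mean()/nb)
```

>>> carry_out(motion=[0,0,0,0,0,-1.5,0,0,0,0,0,0,-1.5,0,0,0,0,0,0,0.4,0,0,0,0,0,0,0.65,0,0,0,0,0,0,0.65,0,0,0,0,0,0,0.65,0,0,0,0,0,0,0.65,0])

```text
time_s: 3.05
tcp_pos: [0.5712, -0.06, 0.1765]
eef_rot: [-179.9, -0.0, -90.0]
contact_force: [1.6, -0.3, 9.8]
gripper_width: 0.0006
```

```bash
python3 - <<'E'
from plant import r
from h import *
track(r,2)
E
```

```text
wrist 3.05 343.3 0.007
side 3.1 380.0 0.11
wrist 3.15 312.3 0.007
side 3.2 380.0 0.103
3.25 [ 0.5706 -0.06    0.1759] [ 3.6 -0.5  4.1]
```

>>> carry_out(motion=[0,0,0,0,0,-1.5,0,0,0,0,0,0,-1.5,0,0,0,0,0,0,0.4,0,0,0,0,0,0,0.65,0,0,0,0,0,0,0.65,0,0,0,0,0,0,0.65,0,0,0,0,0,0,0.65,0,0,0,0,0,0,-1.5,0,0,0,0,0,0,-1.5,0,0,0,0,0,0,0.4,0,0,0,0,0,0,0.65,0,0,0,0,0,0,0.65,0,0,0,0,0,0,0.65,0,0,0,0,0,0,0.65,0])

```text
time_s: 4.42
tcp_pos: [0.57, -0.0601, 0.1753]
eef_rot: [180.0, -0.0, -90.0]
contact_force: [0.7, -0.1, 8.6]
gripper_width: 0.0005
```

```bash
python3 - <<'E'
from plant import r
from h import *
track(r,2)
E
```

```text
wrist 4.417 315.8 0.121
side 4.467 323.9 0.154
wrist 4.517 335.9 0.122
side 4.567 343.7 0.149
4.6167 [ 0.5699 -0.0601  0.1751] [ 2.5 -1.6  3.6]
```

>>> carry_out(motion=[0,0,0,0,0,-1.6,0,0,0,0,0,0,-1.5,0,0,0,0,0,0,0.4,0,0,0,0,0,0,0.65,0,0,0,0,0,0,0.65,0,0,0,0,0,0,0.65,0,0,0,0,0,0,0.65,0,0,0,0,0,0,-1.5,0,0,0,0,0,0,-1.5,0,0,0,0,0,0,0.4,0,0,0,0,0,0,0.65,0,0,0,0,0,0,0.65,0,0,0,0,0,0,0.65,0,0,0,0,0,0,0.65,0,0,0,0,0,0,-1.2,0,0,0,0,0,0,-1.15,0,0,0,0,0,0,0.4,0,0,0,0,0,0,0.65,0,0,0,0,0,0,0.65,0,0,0,0,0,0,0.65,0])

```text
time_s: 6.28
tcp_pos: [0.5698, -0.0601, 0.1762]
eef_rot: [180.0, -0.0, -90.0]
contact_force: [0.3, 0.1, 8.9]
gripper_width: 0.0004
```

```bash
python3 - <<'E'
from plant import r
from h import *
track(r,2,cams=("side",))
E
```

```text
side 6.283 282.1 0.156
side 6.333 292.2 0.146
6.3833 [ 0.5696 -0.06    0.1754] [ 1.3 -1.   5.1]
```

The mean over the last call was about 3.04 rad/s, so the troughs are too low. I'll push faster, with a quicker return.

>>> carry_out(motion=[0,0,0,0,0,-1.7,0,0,0,0,0,0,-1.6,0,0,0,0,0,0,0.5,0,0,0,0,0,0,0.7,0,0,0,0,0,0,0.7,0,0,0,0,0,0,0.7,0,0,0,0,0,0,0.7,0,0,0,0,0,0,-1.7,0,0,0,0,0,0,-1.6,0,0,0,0,0,0,0.5,0,0,0,0,0,0,0.7,0,0,0,0,0,0,0.7,0,0,0,0,0,0,0.7,0,0,0,0,0,0,0.7,0,0,0,0,0,0,-1.3,0,0,0,0,0,0,-1.3,0,0,0,0,0,0,0.5,0,0,0,0,0,0,0.7,0,0,0,0,0,0,0.7,0,0,0,0,0,0,0.7,0])

```text
time_s: 8.05
tcp_pos: [0.5698, -0.0601, 0.1762]
eef_rot: [180.0, -0.0, -90.0]
contact_force: [-0.5, -0.3, 9.9]
gripper_width: 0.0003
```

```bash
python3 - <<'E'
from plant import r
from h import *
track(r,4,cams=("side",))
E
```

```text
side 8.05 256.2 0.145
side 8.1 267.7 0.155
side 8.15 278.0 0.16
side 8.2 286.3 0.142
8.25 [ 0.5695 -0.0601  0.1762] [ 0.7 -1.9  3.9]
```

>>> carry_out(motion=[0,0,0,0,0,-1.7,0,0,0,0,0,0,-1.6,0])

```text
time_s: 8.42
tcp_pos: [0.5683, -0.06, 0.2088]
eef_rot: [179.7, -0.0, -90.0]
contact_force: [0.8, 0.6, 0.7]
gripper_width: 0.0004
```

```bash
python3 - <<'E'
from plant import r
from h import *
print(r.get_state()["tcp_pos"])
track(r,2,cams=("side",))
track(r,2)
E
```

```text
[ 0.56830344 -0.06001717  0.20876573]
side 8.417 329.8 0.157
side 8.467 339.8 0.146
8.5167 [ 0.5702 -0.0599  0.2116] [ 0.2 -0.3  0.4]
wrist 8.517 351.6 0.137
side 8.567 357.6 0.164
wrist 8.617 368.8 0.147
side 8.667 370.0 0.11
8.7167 [ 0.5692 -0.0599  0.209 ] [-0.9  0.9  2.2]
```

The coast loss is about 1.3 rad/s², so the load is light. I'll pump at 0.73 cm per row without stopping for pictures.

>>> carry_out(motion=[0,0,0,0,0,0.4,0,0,0,0,0,0,0.73,0,0,0,0,0,0,0.73,0,0,0,0,0,0,0.73,0,0,0,0,0,0,0.73,0,0,0,0,0,0,-1.66,0,0,0,0,0,0,-1.66,0,0,0,0,0,0,0.4,0,0,0,0,0,0,0.73,0,0,0,0,0,0,0.73,0,0,0,0,0,0,0.73,0,0,0,0,0,0,0.73,0,0,0,0,0,0,-1.66,0,0,0,0,0,0,-1.66,0,0,0,0,0,0,0.4,0,0,0,0,0,0,0.73,0,0,0,0,0,0,0.73,0,0,0,0,0,0,0.73,0,0,0,0,0,0,0.73,0])

```text
time_s: 10.3
tcp_pos: [0.5703, -0.0601, 0.1761]
eef_rot: [-180.0, -0.0, -90.0]
contact_force: [1.6, 0.2, 10.1]
gripper_width: 0.0006
```

```bash
python3 - <<'E'
from plant import r
from h import *
track(r,1,cams=("side",))
E
```

```text
side 10.3 335.7 0.157
10.35 [ 0.5698 -0.06    0.1746] [ 2.9 -0.2  3.6]
```

>>> carry_out(motion=[0,0,0,0,0,-1.7,0,0,0,0,0,0,-1.68,0,0,0,0,0,0,0.4,0,0,0,0,0,0,0.73,0,0,0,0,0,0,0.73,0,0,0,0,0,0,0.73,0,0,0,0,0,0,0.73,0,0,0,0,0,0,-1.66,0,0,0,0,0,0,-1.66,0,0,0,0,0,0,0.4,0,0,0,0,0,0,0.73,0,0,0,0,0,0,0.73,0,0,0,0,0,0,0.73,0,0,0,0,0,0,0.73,0,0,0,0,0,0,-1.3,0,0,0,0,0,0,-1.29,0,0,0,0,0,0,0.4,0,0,0,0,0,0,0.73,0,0,0,0,0,0,0.73,0,0,0,0,0,0,0.73,0])

```text
time_s: 12.02
tcp_pos: [0.5697, -0.0602, 0.1765]
eef_rot: [180.0, -0.0, -90.0]
contact_force: [-0.6, -0.5, 9.8]
gripper_width: 0.0002
```

```bash
python3 - <<'E'
from plant import r
from h import *
track(r,1,cams=("side",))
E
```

```text
side 12.017 316.0 0.156
12.0667 [ 0.5694 -0.06    0.175 ] [ 3.7 -1.6  3.9]
```

>>> carry_out(motion=[0,0,0,0,0,-1.69,0,0,0,0,0,0,-1.68,0,0,0,0,0,0,0.45,0,0,0,0,0,0,0.73,0,0,0,0,0,0,0.73,0,0,0,0,0,0,0.73,0,0,0,0,0,0,0.73,0,0,0,0,0,0,-1.69,0,0,0,0,0,0,-1.68,0,0,0,0,0,0,0.45,0,0,0,0,0,0,0.73,0,0,0,0,0,0,0.73,0,0,0,0,0,0,0.73,0,0,0,0,0,0,0.73,0,0,0,0,0,0,-1.3,0,0,0,0,0,0,-1.34,0,0,0,0,0,0,0.45,0,0,0,0,0,0,0.73,0,0,0,0,0,0,0.73,0,0,0,0,0,0,0.73,0])

```text
time_s: 13.73
tcp_pos: [0.5698, -0.0601, 0.1765]
eef_rot: [180.0, -0.0, -90.0]
contact_force: [-0.5, 0.5, 10.5]
gripper_width: 0.0004
```

```bash
python3 - <<'E'
from plant import r
from h import *
track(r,1,cams=("side",))
E
```

```text
side 13.733 300.1 0.144
13.7833 [ 0.5694 -0.0601  0.175 ] [ 3.4 -1.   2.5]
```

>>> carry_out(motion=[0,0,0,0,0,-1.69,0,0,0,0,0,0,-1.68,0,0,0,0,0,0,0.45,0])

```text
time_s: 14.03
tcp_pos: [0.5708, -0.06, 0.2086]
eef_rot: [-179.9, -0.0, -90.0]
contact_force: [1.4, 0.1, 2.7]
gripper_width: 0.0005
```

```bash
python3 - <<'E'
from plant import r
from h import *
track(r,1,cams=("side",))
E
```

```text
side 14.033 362.9 0.151
14.0833 [ 0.5699 -0.0599  0.206 ] [ 0.6 -0.4  1. ]
```

Speed now runs about 3.2 to 3.9 rad/s, which is in band, so I keep going.

>>> carry_out(motion=[0,0,0,0,0,0.73,0,0,0,0,0,0,0.73,0,0,0,0,0,0,0.73,0,0,0,0,0,0,0.73,0,0,0,0,0,0,-1.69,0,0,0,0,0,0,-1.68,0,0,0,0,0,0,0.45,0,0,0,0,0,0,0.73,0,0,0,0,0,0,0.73,0,0,0,0,0,0,0.73,0,0,0,0,0,0,0.73,0,0,0,0,0,0,-1.69,0,0,0,0,0,0,-1.68,0,0,0,0,0,0,0.45,0,0,0,0,0,0,0.73,0,0,0,0,0,0,0.73,0,0,0,0,0,0,0.73,0,0,0,0,0,0,0.73,0])

```text
time_s: 15.58
tcp_pos: [0.5701, -0.0601, 0.1766]
eef_rot: [180.0, -0.0, -90.0]
contact_force: [1.5, 1.4, 9.4]
gripper_width: 0.0004
```

>>> carry_out(motion=[0,0,0,0,0,-1.69,0,0,0,0,0,0,-1.68,0,0,0,0,0,0,0.45,0,0,0,0,0,0,0.73,0,0,0,0,0,0,0.73,0,0,0,0,0,0,0.73,0,0,0,0,0,0,0.73,0,0,0,0,0,0,-1.69,0,0,0,0,0,0,-1.68,0,0,0,0,0,0,0.45,0,0,0,0,0,0,0.73,0,0,0,0,0,0,0.73,0,0,0,0,0,0,0.73,0,0,0,0,0,0,0.73,0,0,0,0,0,0,-1.3,0,0,0,0,0,0,-1.34,0,0,0,0,0,0,0.45,0,0,0,0,0,0,0.73,0,0,0,0,0,0,0.73,0,0,0,0,0,0,0.73,0])

```text
time_s: 17.25
tcp_pos: [0.5698, -0.0602, 0.1765]
eef_rot: [180.0, -0.0, -90.0]
contact_force: [-0.6, 1.0, 8.5]
gripper_width: 0.0005
```

```bash
python3 - <<'E'
from plant import r
from h import *
track(r,1,cams=("side",))
E
```

```text
side 17.25 286.3 0.154
17.3 [ 0.5694 -0.0601  0.175 ] [ 2.7 -1.7  2.7]
```

>>> carry_out(motion=[0,0,0,0,0,-1.69,0,0,0,0,0,0,-1.68,0,0,0,0,0,0,0.45,0,0,0,0,0,0,0.73,0,0,0,0,0,0,0.73,0,0,0,0,0,0,0.73,0,0,0,0,0,0,0.73,0,0,0,0,0,0,-1.69,0,0,0,0,0,0,-1.68,0,0,0,0,0,0,0.45,0,0,0,0,0,0,0.73,0,0,0,0,0,0,0.73,0,0,0,0,0,0,0.73,0,0,0,0,0,0,0.73,0,0,0,0,0,0,-1.3,0,0,0,0,0,0,-1.34,0,0,0,0,0,0,0.45,0,0,0,0,0,0,0.73,0,0,0,0,0,0,0.73,0,0,0,0,0,0,0.73,0])

```text
time_s: 18.97
tcp_pos: [0.5698, -0.0601, 0.1765]
eef_rot: [180.0, -0.0, -90.0]
contact_force: [-0.1, 0.7, 9.5]
gripper_width: 0.0001
```

>>> carry_out(motion=[0,0,0,0,0,-1.69,0,0,0,0,0,0,-1.68,0,0,0,0,0,0,0.45,0,0,0,0,0,0,0.73,0,0,0,0,0,0,0.73,0,0,0,0,0,0,0.73,0,0,0,0,0,0,0.73,0,0,0,0,0,0,-1.69,0,0,0,0,0,0,-1.68,0,0,0,0,0,0,0.45,0,0,0,0,0,0,0.73,0,0,0,0,0,0,0.73,0,0,0,0,0,0,0.73,0,0,0,0,0,0,0.73,0,0,0,0,0,0,-1.3,0,0,0,0,0,0,-1.34,0,0,0,0,0,0,0.45,0,0,0,0,0,0,0.73,0,0,0,0,0,0,0.73,0,0,0,0,0,0,0.73,0])

```text
time_s: 20.63
tcp_pos: [0.5698, -0.0602, 0.1765]
eef_rot: [180.0, -0.0, -90.0]
contact_force: [-0.6, 0.4, 10.5]
gripper_width: 0.0006
```

>>> carry_out(motion=[0,0,0,0,0,-1.69,0,0,0,0,0,0,-1.68,0,0,0,0,0,0,0.45,0,0,0,0,0,0,0.73,0,0,0,0,0,0,0.73,0,0,0,0,0,0,0.73,0,0,0,0,0,0,0.73,0,0,0,0,0,0,-1.69,0,0,0,0,0,0,-1.68,0,0,0,0,0,0,0.45,0,0,0,0,0,0,0.73,0,0,0,0,0,0,0.73,0,0,0,0,0,0,0.73,0,0,0,0,0,0,0.73,0,0,0,0,0,0,-1.3,0,0,0,0,0,0,-1.34,0,0,0,0,0,0,0.45,0,0,0,0,0,0,0.73,0,0,0,0,0,0,0.73,0,0,0,0,0,0,0.73,0])

```text
time_s: 22.3
tcp_pos: [0.5698, -0.0602, 0.1765]
eef_rot: [180.0, -0.0, -90.0]
contact_force: [-0.4, 0.5, 9.8]
gripper_width: 0.0005
```

```bash
python3 - <<'E'
from plant import r
from h import *
track(r,1,cams=("side",))
E
```

```text
side 22.3 230.2 0.153
22.35 [ 0.5695 -0.0601  0.175 ] [ 2.8 -1.9  3.7]
```

Step 1 should be met: the mean was 3.46 to 3.54 rad/s for over 10 s. Next I move to the brake.

>>> carry_out(motion=[0,0,0,0,0,-2.0,0,0,0,0,0,0,-2.0,0,0,0,0,-2.0,0.84,0,0,0,0,0,-2.0,0.84,0,0,0,0,0,-2.0,0.84,0,0,0,0,0,-2.0,0.83,0,0,0,0,0,0,0,1.5,0,0,0,0,0,0,1.5,0,0,0,0,0,0,0,0])

```text
time_s: 23.1
tcp_pos: [0.5332, 0.0199, 0.183]
eef_rot: [179.6, -0.1, -90.0]
contact_force: [-1.3, -0.8, -0.4]
gripper_width: 0.0005
```

```bash
python3 - <<'E'
from plant import r
from h import *
track(r,3,lo=150,hi=390)
s=r.capture("side");w=r.capture("wrist")
a=cv2.resize(s["pixels"][165:275,235:365,::-1],(496,420),interpolation=cv2.INTER_CUBIC)
b=cv2.resize(w["pixels"][:,:,::-1],None,fx=.53,fy=1*.53)
o=np.zeros((420,800,3),np.uint8);o[:,:496]=a;o[:b.shape[0],500:500+b.shape[1]]=b
st=strip(w)[::-1];o[300:360,500:800]=cv2.resize(st,(300,60))[:,:,::-1]
cv2.imwrite("pics/c2.png",o);print(proj(w,[.5366,.0198,.18]))
E
```

```text
wrist 23.1 nan nan
side 23.15 387.7 0.138
wrist 23.2 nan nan
side 23.25 248.2 0.021
wrist 23.3 nan nan
side 23.35 248.5 0.017
23.4 [0.5368 0.0198 0.1879] [ 0.3 -0.2  0.5]
[282.68447086 255.44994641]h.py:29: RuntimeWarning: invalid value encountered in scalar divide
  nb=np.median(np.r_[g[i-11:i-5],g[i+6:i+12]]); best.append(1-g[i-3:i+4].mean()/nb)
```

View pics/c2.png

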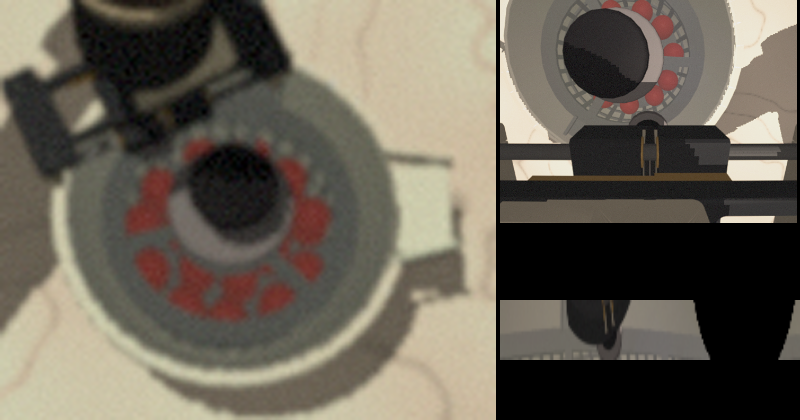

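The finger tips are over the brake button, and the lip is hidden at the moment. I lower the tips to just above the button and let the basket coast.

>>> carry_out(motion=[0,0,0,0,0,0.2,0,0,0,0,0,0,0.2,0,0,0,0,0,0,0.1,0,0,0,0,0,0,0,0,0,0,0,0,0,0,0,0,0,0,0,0,0,0,0,0,0,0,0,0,0])

```text
time_s: 24.08
tcp_pos: [0.5365, 0.02, 0.1825]
eef_rot: [-180.0, -0.0, -90.0]
contact_force: [0.1, -0.2, 0.2]
gripper_width: 0.0003
```

```bash
python3 - <<'E'
from plant import r
from h import *
track(r,3,cams=("side",),lo=150,hi=410)
E
```

```text
side 24.083 165.3 0.12
side 24.133 169.4 0.152
side 24.183 174.2 0.148
24.2333 [0.5365 0.02   0.1825] [ 0.4  0.2 -0.3]
```

The coast distance left at about 1.9 rad/s would end just short of the spout. I give it one more stroke, so that it arrives at the spout with about 1 rad/s, and then brake.

>>> carry_out(motion=[0,0,0,0,0,-1.5,0,0,0,0,0,0,-1.6,0,0,0,0,2.0,-0.84,0,0,0,0,0,2.0,-0.84,0,0,0,0,0,2.0,-0.84,0,0,0,0,0,2.0,-0.83,0,0,0,0,0,0,0,0.5,0,0,0,0,0,0,0,0])

```text
time_s: 24.9
tcp_pos: [0.5702, -0.0611, 0.2078]
eef_rot: [180.0, -0.0, -90.1]
contact_force: [0.9, -2.7, 1.3]
gripper_width: 0.0007
```

```bash
python3 - <<'E'
from plant import r
from h import *
track(r,1,lo=190,hi=370)
E
```

```text
wrist 24.9 190.0 0.145
side 24.95 248.3 0.16
25.0 [ 0.57   -0.0602  0.2086] [ 0.2 -0.7  2. ]
```

>>> carry_out(motion=[0,0,0,0,0,0.3,0,0,0,0,0,0,0.5,0,0,0,0,0,0,0.65,0,0,0,0,0,0,0.75,0,0,0,0,0,0,0.75,0,0,0,0,0,0,-1.75,0,0,0,0,0,0,-1.7,0,0,0,0,-2.0,0.84,0,0,0,0,0,-2.0,0.84,0,0,0,0,0,-2.0,0.84,0,0,0,0,0,-2.0,0.83,0,0,0,0,0,0,0,1.5,0,0,0,0,0,0,1.6,0])

```text
time_s: 26.08
tcp_pos: [0.5364, 0.0222, 0.1832]
eef_rot: [-179.8, 0.1, -89.8]
contact_force: [0.7, 0.7, -1.0]
gripper_width: 0.0007
```

```bash
python3 - <<'E'
from plant import r
from h import *
track(r,1,cams=("side",),lo=150,hi=410)
E
```

```text
side 26.083 314.6 0.015
26.1333 [0.5345 0.0215 0.1792] [-1.4  0.8 -1.8]
```

>>> carry_out(motion=[0,0,0,0,0,0,0,0,0,0,0,0,0,0,0,0,0,0,0,0,0,0,0,0,0,0,0,0,0,0,0,0,0,0,0])

```text
time_s: 26.55
tcp_pos: [0.5367, 0.0199, 0.183]
eef_rot: [-180.0, 0.0, -90.0]
contact_force: [-0.3, 0.6, -0.2]
gripper_width: 0.0001
```

```bash
python3 - <<'E'
from plant import r
from h import *
track(r,4,cams=("side",),lo=150,hi=410)
E
```

```text
side 26.55 193.8 0.153
side 26.6 200.3 0.166
side 26.65 208.1 0.156
side 26.7 217.7 0.155
26.75 [0.5366 0.0198 0.1826] [-0.3  0.9  0.5]
```

>>> carry_out(motion=[0,0,0,0,0,0.1,0,0,0,0,0,0,0.05,0,0,0,0,0,0,0,0])

```text
time_s: 27.0
tcp_pos: [0.5364, 0.0199, 0.1808]
eef_rot: [180.0, 0.0, -90.0]
contact_force: [-0.8, -0.9, -0.7]
gripper_width: 0.0005
```

```bash
python3 - <<'E'
from plant import r
from h import *
track(r,4,cams=("side",),lo=150,hi=410)
E
```

```text
side 27.0 263.8 0.14
side 27.05 270.1 0.154
side 27.1 278.0 0.158
side 27.15 284.1 0.154
27.2 [0.5365 0.02   0.181 ] [-0.8  0.6  0.4]
```

>>> carry_out(motion=[0,0,0,0,0,0,0,0,0,0,0,0,0,0,0,0,0,0,0,0.6,0])

```text
time_s: 27.45
tcp_pos: [0.5371, 0.0201, 0.1759]
eef_rot: [-179.9, 0.0, -90.0]
contact_force: [-0.2, 0.1, 2.6]
gripper_width: 0.0005
```

```bash
python3 - <<'E'
from plant import r
from h import *
print(r.get_state()["tcp_pos"])
track(r,2,cams=("side",),lo=150,hi=410)
E
```

```text
[0.53705537 0.02007206 0.17591109]
side 27.45 324.1 0.165
side 27.5 331.7 0.151
27.55 [0.5369 0.02   0.1747] [0.  0.4 3.5]
```

>>> carry_out(motion=[0,0,0,0,0,0,0,0,0,0,0,0,0,0])

```text
time_s: 27.72
tcp_pos: [0.5369, 0.0201, 0.1753]
eef_rot: [-180.0, 0.0, -90.0]
contact_force: [0.8, 0.1, 3.2]
gripper_width: 0.0005
```

```bash
python3 - <<'E'
from plant import r
from h import *
track(r,2,cams=("side",),lo=150,hi=410)
E
```

```text
side 27.717 345.8 0.156
side 27.767 347.7 0.156
27.8167 [0.5368 0.02   0.1752] [ 0.8 -0.8  2.2]
```

>>> carry_out(motion=[0,0,0,0,0,-0.15,0,0,0,0,0,0,0,0])

```text
time_s: 27.98
tcp_pos: [0.5368, 0.02, 0.1769]
eef_rot: [-180.0, 0.0, -90.0]
contact_force: [2.3, 0.1, 2.8]
gripper_width: 0.0004
```

```bash
python3 - <<'E'
from plant import r
from h import *
track(r,2,cams=("side",),lo=150,hi=410)
E
```

```text
side 27.983 347.9 0.161
side 28.033 347.8 0.163
28.0833 [0.5368 0.02   0.1767] [1.7 0.8 2.7]
```

The basket has stopped at about -12° (23 mm), inside the 28 mm tolerance but close to it. I lift off and check with the wrist camera from over the knob. A slow knob push can then trim it.

>>> carry_out(motion=[0,0,0,0,0,-1.85,0,0,0,0,0,0,-1.85,0,0,0,0,2.0,-0.84,0,0,0,0,0,2.0,-0.84,0,0,0,0,0,2.0,-0.84,0,0,0,0,0,2.0,-0.83,0,0,0,0,0,0,0,0.2,0,0,0,0,0,0,0.2,0,0,0,0,0,0,0,0])

```text
time_s: 28.83
tcp_pos: [0.5693, -0.0603, 0.2086]
eef_rot: [179.9, -0.0, -90.0]
contact_force: [-0.4, -1.4, 1.7]
gripper_width: 0.0002
```

```bash
python3 - <<'E'
from plant import r
from h import *
track(r,2,lo=200,hi=375)
w=r.capture("wrist");cv2.imwrite("pics/w3.png",w["pixels"][:,:,::-1]);np.savez("pics/w3.npz",**w)
print([proj(w,[C[0]+.108*np.cos(np.radians(a+YAW)),C[1]+.108*np.sin(np.radians(a+YAW)),.12]).round() for a in(-12,0)])
E
```

```text
wrist 28.833 349.6 0.13
side 28.883 347.8 0.162
wrist 28.933 349.6 0.132
side 28.983 347.8 0.16
29.0333 [ 0.5696 -0.0593  0.2094] [-0.5  0.5 -0.1]
[array([159., 132.]), array([147., 159.])]
```

View pics/w3.png

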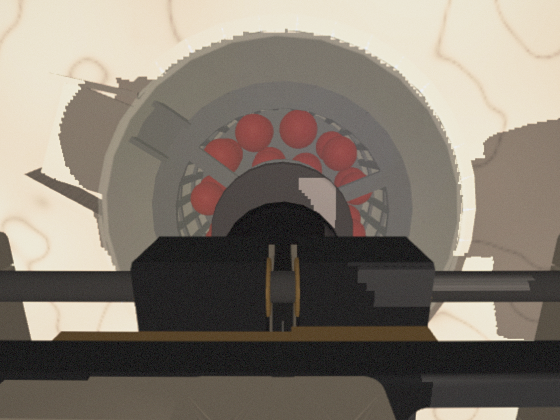

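Wrist and side views agree: the lip at about (163,130) is 10–12° short of the spout's centre line. I trim it with a slow 4.5 mm push.

>>> carry_out(motion=[0,0,0,0,0,0.05,0,0,0,0,0,0,0.05,0,0,0,0,0,0,0.05,0,0,0,0,0,0,0.05,0,0,0,0,0,0,0.05,0,0,0,0,0,0,0.05,0,0,0,0,0,0,0.05,0,0,0,0,0,0,0.05,0,0,0,0,0,0,0.05,0])

```text
time_s: 29.83
tcp_pos: [0.5702, -0.0599, 0.205]
eef_rot: [-180.0, 0.0, -90.0]
contact_force: [-0.6, 2.9, 2.7]
gripper_width: 0.0008
```

```bash
python3 - <<'E'
from plant import r
from h import *
track(r,2,lo=200,hi=375)
E
```

```text
wrist 29.833 357.5 0.143
side 29.883 355.6 0.162
wrist 29.933 357.9 0.139
side 29.983 357.0 0.161
30.0333 [ 0.5701 -0.06    0.205 ] [-1.4  1.5  2.8]
```

Nearly centred and coasting to rest. I lift well clear and verify.

>>> carry_out(motion=[0,0,0,0,0,-0.5,0,0,0,0,0,0,-1.0,0,0,0,0,0,0,-1.5,0,0,0,0,0,0,-1.5,0,0,0,0,0,0,-1.5,0,0,0,0,0,0,0,0,0,0,0,0,0,0,0,0,0,0,0,0,0,0,0,0,0,0,0,0,0,0,0,0,0,0,0,0,0,0,0,0,0,0,0])

```text
time_s: 30.95
tcp_pos: [0.5697, -0.0601, 0.2644]
eef_rot: [179.9, -0.0, -90.0]
contact_force: [-0.1, 0.1, 0.2]
gripper_width: 0.0005
```

```bash
python3 - <<'E'
from plant import r
from h import *
track(r,2,lo=200,hi=375)
w=r.capture("wrist");cv2.imwrite("pics/w4.png",w["pixels"][:,:,::-1])
E
```

```text
wrist 30.95 357.9 0.137
side 31.0 357.5 0.159
wrist 31.05 357.9 0.136
side 31.1 357.5 0.161
31.15 [ 0.5699 -0.06    0.2648] [ 0.   0.4 -0.1]
```

View pics/w4.png

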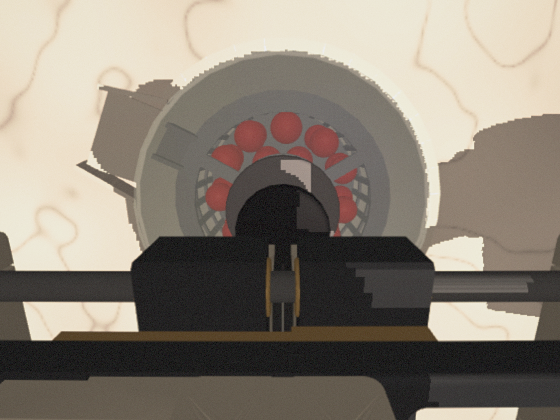

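The lip at about (175,145) sits between the cheeks, about (165,107) and (135,195). It is at rest, at -2°, and the force is zero. I hand the job in.

```bash
python3 -c "
from plant import r
print(r.close_job())"
```

```text
the job is handed in; nothing more can be done
None
```

The basket is stopped with its lip about 2° (4–5 mm) short of the spout's centre line. I handed the job in at about 31 s, and no verdict was reported.

- **Spinning:** from about 10.3 to 22.3 s the basket averaged 3.46–3.54 rad/s. I estimate it ranged from about 3.2 to 3.9 rad/s, inside the 2.93–4.19 band and well under 5.24. The peaks and troughs come from camera readings and the coast rate, not a direct speed reading. The strokes before that were too slow, with troughs probably below the band.
- **Extra stroke:** while I moved to the brake the basket slowed too much to reach the spout, so I gave it one more stroke.
- **Braking:** I pressed the button to about 5 mm with the basket at about 2 rad/s. It stopped about 12° (23 mm) short, inside the 28 mm limit but close to it. I then moved it nearer with one slow 4.5 mm push on the knob, so the brake alone did not make the final line-up.
- **Last checks:** the lip angle held still at 357.9° (wrist camera) and 357.5° (side camera). The arm was 55 mm above the knob with about zero contact force, so knob and brake were let go. The bottle, mug and mill were never approached, but I did not re-measure where they stand.

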